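Carry the tray of loose fasteners to the repair board

TASK

Pick up the long narrow steel tray with the loose nut and bolt in it and carry it level to the oblong wooden board, without spilling anything. Set it down there (do not drop it) in the middle of the board, lengthways along it, with the nut and bolt still inside, and let go.

Things in the scene. Friction and masses are not known exactly. Their poses are not given: they have to be found in the camera images.
- tray: Open-topped long narrow steel parts tray, 140 mm long (its x) by 60 mm wide (its y) by 35 mm high, upright walls and floor 3 mm thick, about 180 g, standing on the bench (z = 0). Origin: centre of its underside; z up. Can be gripped from above across its 60 mm width, fingers outside the two long walls, at mid-length. Another steel tray on the bench is square (85 mm) and is not meant.
- nut: Dark steel hexagon nut lying loose in the tray, 24 mm across flats, 13 mm thick, 35 g. Origin: its centre; its z is the nut's axis.
- bolt: Dark steel bolt lying loose in the tray, 48 mm long overall: head 19 mm across and 8 mm thick, shank 12 mm diameter, 50 g. Origin: mid-length on its axis; its x runs roughly along the bolt (within 5 degrees), away from the head.
- board: Low oblong flat board of pale wood fixed to the bench, 200 mm long (its x) by 120 mm wide (its y) by 20 mm thick, nothing on it. Origin: centre of its underside at bench level, so its top face is 20 mm above; z up. The other board on the bench is round (130 mm) with a bearing on it and is not meant.
Not all that is in view belongs to the job. What is shaped like the tray but orange, turquoise or yellow is not meant.

How it is judged:
By the outcome, as a careful person would: the job done as asked, in the order asked, and still so for the second after the job is handed in, with the robot touching nothing.
It also fails if it takes over 40 s, if anything falls off the work surface, if the arm or the gripper's body presses on something with over 40 N, if the wrist force passes 120 N, or if a joint passes its speed limit or range.

ROBOT

A 7-joint arm with a two-finger parallel gripper is mounted at the origin on the work surface. World frame = base frame: x ahead of the robot, y to its left, z up, the work surface at z = 0. Lengths are in mm, angles in rad, forces in N, time in s.
With the tool pointing down it reaches from about 400 to 875 mm from the base axis. Payload 19.3 kg.
Tool frame: the origin (TCP) lies at the very end of the fingers, on their centre line; the grasp point (between the pads) lies 19 mm behind it (grip_point_offset is the z of the grasp point in the tool frame, in mm); z points along the fingers, y is the line along which they close (so a half turn about z gives the same grasp; the last joint's range is limited). The gripper opens to 85 mm and grips with 20 to 120 N. Pads are 22 mm wide; open, the fingers measure 114 mm over their backs; the gripper's body (76 mm by 85 mm) begins 54 mm behind the grasp point. The pads swing forward as they close: fully open they stand 13 mm farther back than shut.
Start: joints at [1.082, 0.521, -0.036, 1.599, 0.021, 1.021, -0.113], TCP at [254.137, -570.989, 231.291] pointing down, gripper open.
Joint ranges: [-2.91, 2.91], [-0.3, 2.13], [-1.5, 1.42], [0.17, 2.43], [-1.26, 4.41], [0.16, 1.93], [-2.52, 2.52]. Speed limits (rad/s): [1.89, 1.89, 2.39, 2.39, 3.01, 3.01, 3.01].

INTERFACE

Orientations are given as a 3x3 rotation matrix whose columns are the frame's x, y, z axes.
In Python, from workcell import movep, movel, goto_joints, open_gripper, clamp, wait, inverse_kinematics, read_state, camera, PlanningError, finish_job, grip_point_offset gives the robot as it stands. Calls block until the motion is done:
- movep(position, orientation): joint-space move of the TCP to a pose.
- movel(position, frame=None, max_speed=150, guard=None): straight line of the TCP; frame=None keeps the orientation; max_speed is the mean speed in mm/s. With guard (N) it stops when the force on the tool has changed by that much, and returns True; else False.
- goto_joints(angles): joint-space move.
- open_gripper() and clamp(): open the fingers fully, or close them until they stop; the grip force is fixed at half the most.
- wait(seconds).
- inverse_kinematics(position, orientation): joint angles nearest the present ones, or None.
- read_state(): the state.
- camera(name): name is "side" or "top" or "wrist"; returns a dict with "image" (400x640x3 uint8, blue, green, red), "range_z" (400x640 float32, mm along the optical axis (not along the pixel's ray), 0 where there is no reading), "fx", "fy", "cx", "cy" (pixels), "dist_coeffs" ([k1, k2, p1, p2, k3] as OpenCV has them; the pictures are not rectified), "cam_to_world" (4x4, takes a point from camera to world coordinates). Camera axes: x right, y up, looking along -z (the intrinsics and any distortion apply to the point x, -y, -z); pixel columns grow to the right and rows downward; lengths in mm; the calibration is good to about 2 mm. A picture is of the moment at which its call begins.
A pose or a line that the arm cannot do raises PlanningError and nothing moves.
- finish_job(): hands the job in; it is judged then, once.
The state is a dict: "time": time; "qpos": joint angles; "qvel": joint speeds; "joint_efforts": joint torques, N m; "eef_pos": TCP position; "tool_rot": TCP orientation; "ft_force": force on the tool from outside, world axes, zero at the start; "torque": the same for the moment, N m; "finger_gap": finger opening in mm; "gripper_force": force on a finger pad.
Only numpy, scipy, OpenCV 4.12 (cv2) and the standard library are available. Lean on these libraries where they do the work, as an engineer would, in place of code of your own. Each camera call takes 0.05 s, during which the arm holds its last target. There are 200 camera calls.

## Working session

There is one attempt and no reset: what is moved stays moved. The work goes in short steps, each a Python script; the robot and the scene stay as the last script left them, time stands still between calls to the robot, and variables do not carry over. Pictures are saved under pics/ and viewed, at most 10 in all, crops included, and the job is handed in when it is done.

```bash
mkdir -p pics; ls; cat > h.py <<'E'
import numpy as np, cv2
from workcell import *
def snap(n,tag):
    c=camera(n); cv2.imwrite(f'pics/{tag}.png',c['image']); np.savez(f'pics/{tag}.npz',**{k:np.array(v) for k,v in c.items()}); return c
def load(tag): return dict(np.load(f'pics/{tag}.npz'))
def px2w(c,uv,z):
    "cast pixel rays onto plane z"
    uv=np.array(uv,float).reshape(-1,1,2)
    K=np.array([[c['fx'],0,c['cx']],[0,c['fy'],c['cy']],[0,0,1]],float)
    p=cv2.undistortPoints(uv,K,np.array(c['dist_coeffs'],float))[:,0]
    T=np.array(c['cam_to_world'],float)
    d=np.c_[p[:,0],-p[:,1],-np.ones(len(p))]@T[:3,:3].T
    o=T[:3,3]
    return o+d*((z-o[2])/d[:,2])[:,None]
def depth2w(c):
    "world point of every pixel (h,w,3)"
    h,w=c['range_z'].shape
    u,v=np.meshgrid(np.arange(w),np.arange(h))
    K=np.array([[c['fx'],0,c['cx']],[0,c['fy'],c['cy']],[0,0,1]],float)
    p=cv2.undistortPoints(np.stack([u,v],-1).reshape(-1,1,2).astype(float),K,np.array(c['dist_coeffs'],float))[:,0]
    T=np.array(c['cam_to_world'],float); r=c['range_z'].reshape(-1,1)
    P=np.c_[p[:,0],-p[:,1],-np.ones(len(p))]*r@T[:3,:3].T+T[:3,3]
    P[r[:,0]==0]=np.nan
    return P.reshape(h,w,3)
E
python3 - <<'E'
from h import *
for n in('top','side','wrist'):
    c=snap(n,n+'0'); print(n,np.round(c['cam_to_world'],2).tolist(),c['fx'],c['dist_coeffs'])
s=read_state(); print(s['tool_rot'],s['time'],grip_point_offset)
E
```

```text
pics
top [[-0.01, 0.99, -0.11, 421.28], [-1.0, -0.01, 0.01, 104.22], [0.01, 0.11, 0.99, 1077.63], [0.0, 0.0, 0.0, 1.0]] 397.2476456069551 [0.00294973 0.         0.         0.         0.        ]
side [[-0.98, 0.11, -0.18, 287.33], [-0.21, -0.55, 0.81, 1071.6], [-0.01, 0.83, 0.56, 721.36], [0.0, 0.0, 0.0, 1.0]] 379.1181218979268 [-0.06309145  0.          0.          0.          0.        ]
wrist [[0.41, 0.87, 0.27, 322.19], [-0.91, 0.39, 0.12, -541.57], [-0.0, -0.3, 0.96, 372.95], [0.0, 0.0, 0.0, 1.0]] 341.15912930683885 [-0.05749479  0.          0.          0.          0.        ]
[[ 9.13605279e-01  4.06602069e-01 -3.89681797e-04]
 [ 4.06602249e-01 -9.13605019e-01  6.93048696e-04]
 [-7.42202117e-05 -7.91618442e-04 -9.99999684e-01]] 0.15 -18.700000000000003
```

View pics/top0.png

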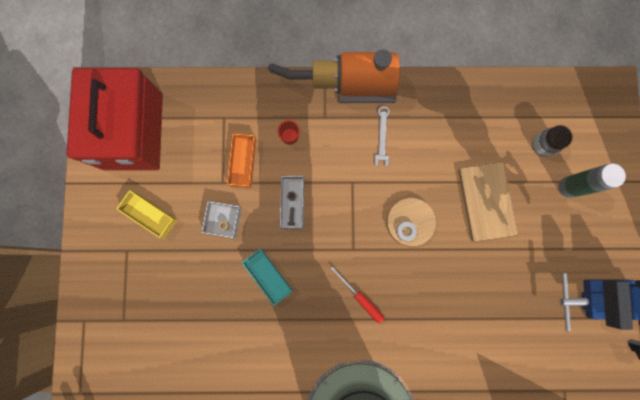

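View pics/side0.png

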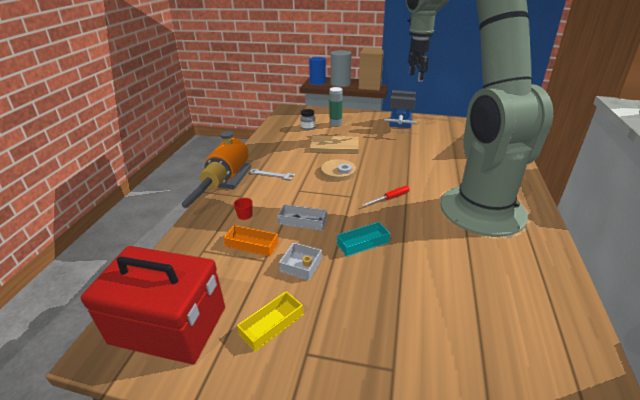

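The top view gives these candidates:
- **Tray:** long grey steel tray with dark parts inside at (292,203). Others that could be mistaken for it are the square steel one (221,220), orange (241,160), turquoise (267,277) and yellow (146,214).
- **Board:** oblong pale board at (488,202). The round one with the bearing is at (412,222).

By the description I choose the tray at (292,203) and the board at (488,202). Next I measure both and check them in a close crop.

```bash
python3 - <<'E'
from h import *
c=load('top0'); P=depth2w(c); im=c['image']
def fit(box,lo,hi,tag):
    u0,v0,u1,v1=box; Z=P[v0:v1,u0:u1,2]; m=((Z>lo)&(Z<hi)).astype(np.uint8)
    cs,_=cv2.findContours(m,cv2.RETR_EXTERNAL,cv2.CHAIN_APPROX_NONE)
    k=max(cs,key=cv2.contourArea)[:,0]+[u0,v0]
    print(tag,'bench z',np.nanmedian(Z[0]),'med z',np.nanmedian(Z[m>0]))
    return k
k=fit((270,165,314,238),6,60,'tray'); W=px2w(c,k,35)[:,:2].astype(np.float32); print('tray',cv2.minAreaRect(W))
k2=fit((450,155,525,250),10,40,'board'); W=px2w(c,k2,20)[:,:2].astype(np.float32); print('board',cv2.minAreaRect(W))
print(cv2.boxPoints(cv2.minAreaRect(W)))
a=cv2.resize(im[165:240,265:320],None,fx=7,fy=7,interpolation=cv2.INTER_CUBIC)
b=cv2.resize(im[155:250,450:525],None,fx=5,fy=5,interpolation=cv2.INTER_CUBIC)
o=np.zeros((530,765,3),np.uint8); o[:a.shape[0],:a.shape[1]]=a; o[:b.shape[0],390:390+b.shape[1]]=b; cv2.imwrite('pics/crop1.png',o)
E
```

```text
tray bench z 0.7773256123811052 med z 17.998078257806583
tray ((555.4645385742188, 176.13084411621094), (61.04179763793945, 138.60951232910156), 89.72350311279297)
board bench z 1.144978595863904 med z 21.234684909155362
board ((556.3499755859375, -348.9930419921875), (199.55276489257812, 124.6825180053711), 7.923961162567139)
[[ 448.93198 -301.00204]
 [ 466.12057 -424.4941 ]
 [ 663.76794 -396.98404]
 [ 646.57935 -273.49197]]
```

View pics/crop1.png

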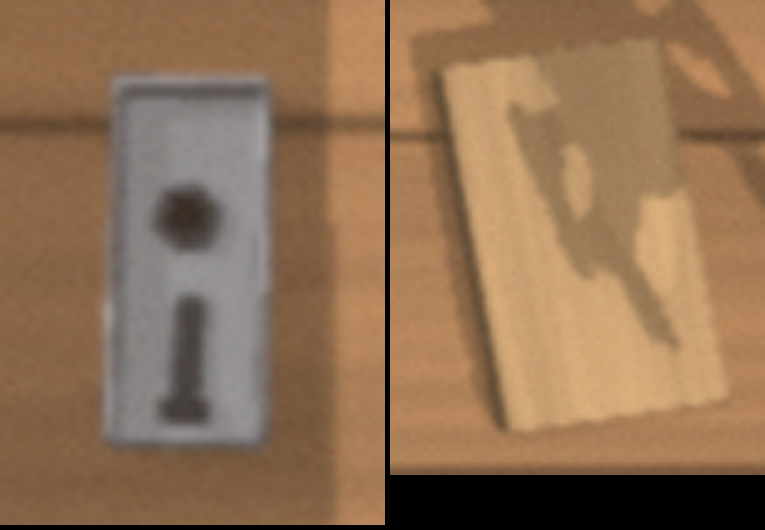

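The crop confirms the choice. The steel tray runs along x, with the nut above mid-length and the bolt below it. The board is clear apart from the arm's shadow. I'll fly over the board for a closer wrist look, then over the tray.

```bash
cat >> h.py <<'E'
def down(deg):
    a=np.deg2rad(deg); c,s=np.cos(a),np.sin(a)
    return np.array([[c,s,0],[s,-c,0],[0,0,-1.]])
E
python3 - <<'E'
from h import *
for p,a in(((556,-350,250),8),((555,176,200),0),((555,176,4),0)): print(inverse_kinematics(p,down(a)))
movep((530,-350,260),down(8)); snap('wrist','wb'); print(read_state()['time'])
movep((535,176,200),down(0)); snap('wrist','wt'); print(read_state()['time'])
o=np.hstack([cv2.imread('pics/wb.png'),cv2.imread('pics/wt.png')]); cv2.imwrite('pics/w1.png',cv2.resize(o,(800,250),interpolation=cv2.INTER_AREA))
for t in('wb','wt'):
    c=load(t); print(np.round(c['cam_to_world'],3).tolist())
E
```

```text
[ 0.48526387  0.55688137 -0.02120696  1.4871532   0.01259127  1.09769114
 -0.96964711]
[-0.07550428  0.5230357  -0.47143351  1.73057729  0.28151039  0.95551654
 -2.22755416]
[-0.30788821  0.77816063 -0.14429866  1.84235025  0.19929406  0.5350308
 -2.15383939]
1.5333
3.5
[[0.138, 0.946, 0.293, 603.007], [-0.99, 0.132, 0.042, -342.141], [0.001, -0.296, 0.955, 402.033], [0.0, 0.0, 0.0, 1.0]]
[[-0.001, 0.956, 0.295, 610.042], [-1.0, -0.001, 0.0, 173.63], [0.001, -0.295, 0.956, 342.249], [0.0, 0.0, 0.0, 1.0]]
```

View pics/w1.png

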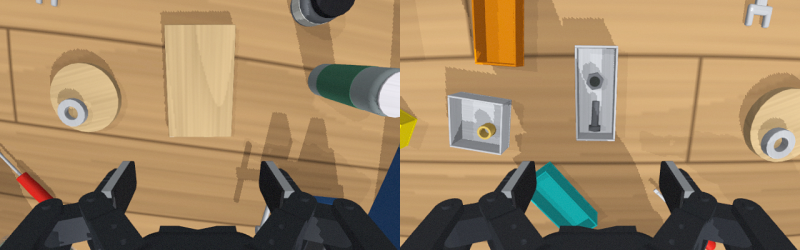

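The wrist views show the board at about u 262–378, v 38–220 (full-resolution pixels), unobstructed, and the tray at about u 280–345, v 72–224 with the nut and bolt inside. I'll fit both outlines at their top heights.

```bash
python3 - <<'E'
from h import *
def fit(t,box,lo,hi,z):
    c=load(t); P=depth2w(c); u0,v0,u1,v1=box; Z=P[v0:v1,u0:u1,2]; m=((Z>lo)&(Z<hi)).astype(np.uint8)
    cs,_=cv2.findContours(m,cv2.RETR_EXTERNAL,cv2.CHAIN_APPROX_NONE)
    k=max(cs,key=cv2.contourArea)[:,0]+[u0,v0]
    W=px2w(c,k,z)[:,:2].astype(np.float32); print(t,np.nanmedian(Z[-1]),np.nanmedian(Z[m>0]),cv2.minAreaRect(W),cv2.boundingRect(k))
fit('wb',(235,20,400,245),14,30,20)
fit('wb',(235,20,400,245),17,30,20)
fit('wt',(270,60,355,240),28,45,35)
fit('wt',(270,60,355,240),24,45,35)
E
```

```text
wb -0.44930196141811507 19.519132603540612 ((559.7838134765625, -352.2008972167969), (198.5401611328125, 119.74224853515625), 7.940082550048828) (262, 38, 116, 181)
wb -0.44930196141811507 19.520474483173984 ((559.7818603515625, -352.201171875), (198.53610229492188, 119.74224853515625), 7.94008207321167) (262, 38, 116, 181)
wt -0.6597867263254216 34.13723871715172 ((557.9847412109375, 176.3965301513672), (59.555198669433594, 139.1335906982422), 89.16290283203125) (280, 72, 69, 153)
wt -0.6597867263254216 33.984409526637194 ((557.9847412109375, 176.3965301513672), (59.555198669433594, 139.1335906982422), 89.16290283203125) (280, 72, 69, 153)
```

```bash
python3 - <<'E'
from h import *
R=down(-0.8)
def st(t):
    s=read_state(); print(t,round(s['time'],2),np.round(s['eef_pos'],1),'gap',round(s['finger_gap'],1),'gf',np.round(s['gripper_force'],1),'ft',np.round(s['ft_force'],1))
movep((557.5,176.3,70),R); st('above')
print(movel((557.5,176.3,4),max_speed=60,guard=12)); st('down')
clamp(); wait(0.3); st('clamp')
snap('wrist','wg')
movel((557.5,176.3,9),max_speed=20); st('lift')
movel((557.5,176.3,90),max_speed=60); wait(0.2); st('up')
snap('wrist','wl'); snap('side','sl')
cv2.imwrite('pics/w2.png',np.vstack([cv2.imread('pics/wl.png')[:300],cv2.imread('pics/sl.png')[60:360]]))
E
```

```text
above 4.09 [557.9 176.3  70.9] gap 85.4 gf 0.0 ft [ 1.9 -0.2  0.4]
False
down 5.34 [557.7 176.3   4.3] gap 85.3 gf 0.0 ft [ 0.3 -0.4 -0.3]
clamp 6.03 [557.7 176.5   4.6] gap 58.9 gf 65.4 ft [-2.9  0.5  8.8]
lift 6.47 [557.5 176.3   9.1] gap 58.9 gf 64.8 ft [ 0.3 -0.1 -2.9]
up 8.18 [557.4 176.3  89.8] gap 59.3 gf 64.8 ft [-0.8  0.2 -2.8]
```

View pics/w2.png

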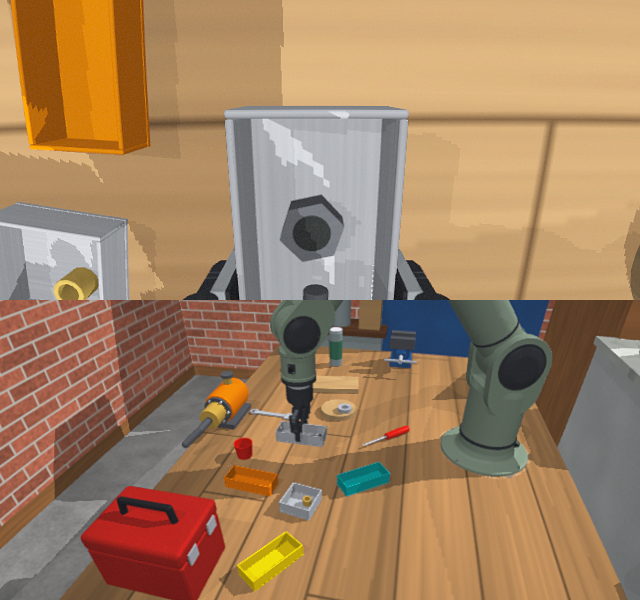

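The tray is held (gap 59 mm, added weight about 2.8 N) and looks level. The nut is visible at (312,230), and the bolt is just behind the fingers. I'll check tilt and lengthwise offset from depth, then carry it over.

```bash
python3 - <<'E'
from h import *
c=load('wl'); P=depth2w(c)
Q=P[95:270,215:420].reshape(-1,3); Q=Q[np.isfinite(Q[:,2])&(Q[:,2]>112)]
print('rim z far',np.median(Q[Q[:,0]>615,2]),'rim z near grip',np.median(Q[(Q[:,0]>575)&(Q[:,0]<600),2]),'far x',np.percentile(Q[:,0],99.5), 'y',np.percentile(Q[:,1],[0.5,99.5]))
F=P[150:190,270:350].reshape(-1,3); A=np.c_[F[:,:2],np.ones(len(F))]; print('floor slope',np.linalg.lstsq(A,F[:,2],rcond=None)[0],np.median(F,0))
c=load('sl'); P=depth2w(c)
Q=P[170:220,265:335].reshape(-1,3); Q=Q[np.isfinite(Q[:,2])&(Q[:,2]>80)&(Q[:,2]<135)]
for e in((485,500),(505,520),(595,610),(612,630)):
    q=Q[(Q[:,0]>e[0])&(Q[:,0]<e[1])]; print(e,len(q),np.percentile(q[:,2],[2,98]) if len(q) else '')
E
```

```text
rim z far 119.36569018515013 rim z near grip 119.08888571344445 far x 627.369627980491 y [140.90229585 208.71274466]
 ** On entry to DLASCL parameter number  4 had an illegal value
 ** On entry to DLASCL parameter number  4 had an illegal valueTraceback (most recent call last):
  File "<stdin>", line 5, in <module>
    x, resids, rank, s = _umath_linalg.lstsq(a, b, rcond,
                         ~~~~~~~~~~~~~~~~~~~^^^^^^^^^^^^^
                                             signature=signature)
                                             ^^^^^^^^^^^^^^^^^^^^
    raise LinAlgError("SVD did not converge in Linear Least Squares")
numpy.linalg.LinAlgError: SVD did not converge in Linear Least Squares
```

The tray is level (rim z 119.4 at the far end, 119.1 near the grip) and centred lengthways in the gripper. Carrying on a straight line.

```bash
python3 - <<'E'
from h import *
def st(t):
    s=read_state(); print(t,round(s['time'],2),np.round(s['eef_pos'],1),'gap',round(s['finger_gap'],1),'ft',np.round(s['ft_force'],1))
R=down(7.94)
movel((559.3,-352,90),frame=R,max_speed=110); wait(0.3); st('over')
snap('wrist','wc')
movel((559.3,-352,32),max_speed=60); wait(0.2); st('low')
print(movel((559.3,-352,22),max_speed=10,guard=5)); wait(0.2); st('touch'); print(read_state()['tool_rot'][:,0])
snap('wrist','wd'); snap('top','td')
cv2.imwrite('pics/w3.png',np.vstack([cv2.imread('pics/wd.png')[:300],cv2.resize(cv2.imread('pics/td.png')[140:265,380:620],(576,300))]) if 0 else cv2.imread('pics/wd.png'))
E
```

```text
over 13.53 [ 559.3 -352.    90. ] gap 59.0 ft [-0.   0.2 -2.5]
low 14.89 [ 559.4 -352.1   32.3] gap 59.2 ft [ 0.8  0.8 -2.8]
True
touch 15.82 [ 559.2 -352.    24.7] gap 59.1 ft [-1.8  1.3  8.5]
[ 9.90419215e-01  1.38093147e-01 -2.48686029e-04]
```

View pics/w3.png

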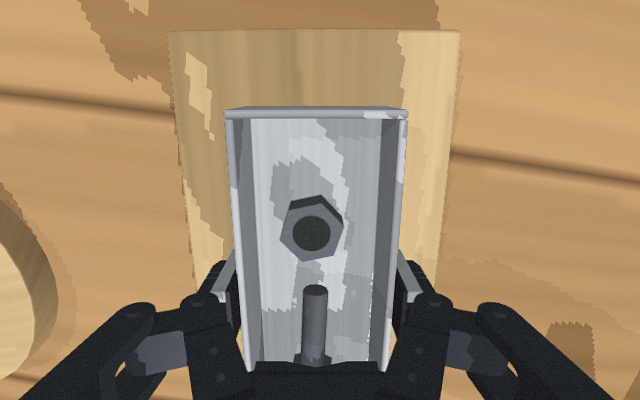

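The tray rests on the board (contact at TCP z 24.7, as predicted), aligned and centred between the board edges at u 170 and 460. The nut (311,232) and bolt (314,320) are inside. Releasing, then checking.

```bash
python3 - <<'E'
from h import *
open_gripper(); wait(0.3)
movel((559.3,-352,80),max_speed=60)
movel((535,-355.4,240),max_speed=150); wait(0.3)
c=snap('wrist','we'); P=depth2w(c); s=read_state(); print(s['time'],s['finger_gap'])
m=np.zeros(P.shape[:2],np.uint8); box=np.s_[20:260,230:410]
def fit(lo,hi,z):
    m=np.zeros(P.shape[:2],np.uint8); m[box]=((P[...,2]>lo)&(P[...,2]<hi))[box]
    k=max(cv2.findContours(m,cv2.RETR_EXTERNAL,cv2.CHAIN_APPROX_NONE)[0],key=cv2.contourArea)[:,0]
    print(z,np.nanmedian(P[...,2][m>0]),cv2.minAreaRect(px2w(c,k,z)[:,:2].astype(np.float32)))
fit(48,65,55); fit(14,70,20)
cv2.imwrite('pics/w4.png',c['image'])
E
```

```text
19.2583 85.42836519965546
55 54.16066697099524 ((559.0335693359375, -352.8821716308594), (138.73443603515625, 59.69463348388672), 7.868310928344727)
20 20.397124606759917 ((559.7622680664062, -352.30072021484375), (197.54995727539062, 119.70082092285156), 8.009899139404297)
```

View pics/w4.png

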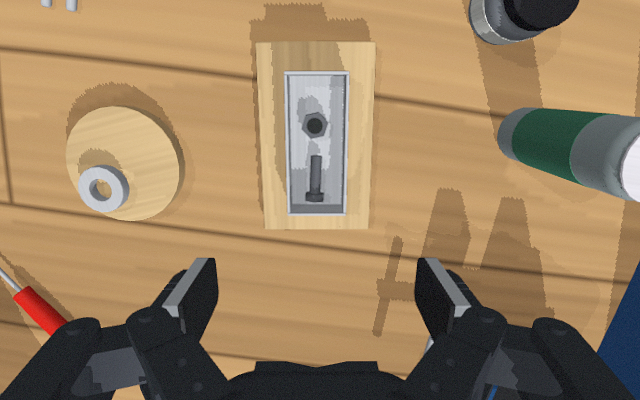

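The tray (centre near (316,143)) is in the middle of the board, within 1 mm and 0.2°. The nut (315,125) and bolt (315,180) are inside, and the gripper is clear.

```bash
python3 -c "from workcell import *; print(finish_job())"
```

```text
the job is handed in; nothing more can be done
None
```

The long steel tray is set down in the middle of the oblong board and lengthways along it (within about 1 mm and 0.2°), with the nut and bolt still inside; the gripper has let go and moved clear, and the job was handed in at about 19 s.

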